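# Pack the field soldering case in layers

## Robot

A 7-joint arm with a two-finger parallel gripper is mounted at the origin on the work surface. World frame = base frame: x ahead of the robot, y to its left, z up, the work surface at z = 0. Lengths are in m, angles in rad, forces in N, time in s.
With the tool pointing down it reaches from about 0.4 to 0.85 m from the base axis. Payload 4.4 kg.
Tool frame: the origin (TCP) lies on the mounting face of the last link; the fingertips stand 199 mm ahead of it and the grasp point (between the pads) lies 180 mm ahead of it (bot.finger_overhang is the distance from the TCP to the fingertips, in m); x points along the fingers, y is the direction in which the jaws open and shut, and the axes are right-handed (so a half turn about x gives the same grasp; the last joint's range is limited). The gripper opens to 94 mm and grips with 3 to 60 N. Pads are 16 mm wide; open, the fingers measure 119 mm over their backs; the gripper's body (75 mm by 177 mm) begins 78 mm behind the grasp point.
Start: joints at [-1.245, 0.628, 0.038, 1.517, -0.027, 0.996, -0.02], TCP at [0.248, 0.601, 0.405] pointing down, gripper open.
Joint ranges: [-3.06, 3.06], [-0.37, 2.12], [-1.25, 1.32], [0.18, 2.47], [-1.1, 4.24], [0.23, 1.98], [-2.94, 2.94]. Speed limits (rad/s): [2.57, 2.57, 3.14, 3.14, 3.14, 3.14, 3.14].

## Interface

Orientations are given as a unit quaternion [x, y, z, w].
In Python, from plant import state, cams, bot gives the robot as it stands.
- The arm moves only by the tool step_arm, never from a script. Its argument "increments" is a list of rows, each a list of 4 numbers: the shift along the tool's x, y, z in units of 10 cm (1.0 is 10 cm), then the turn about the tool's x in units of 30 degrees (1.0 is 30 degrees). In form: [[tx, ty, tz, yaw], ...]. A call has exactly 10 rows; each row is the pose to reach, as a shift and turn from the pose commanded when the call began, along the tool's axes at that moment; what a row does not reach only later rows make up. A row lasts 1/8 s, in which the tool goes at most 62.5 mm and 10.7 degrees, less where a joint would pass 70% of its speed; a pose out of reach is approached as far as the arm can. A call with a number of a shift or a turn outside -1 to 1 is refused whole. A call with a gripper value outside its range is refused whole. "gripper" is the gripper command: -1 is fully open, 1 is shut, values between are in proportion, set as the call begins (left out, the last holds). The fingers move at their own pace and stop on an object; "grip_force" is the grip in N (left out, the last holds). Time passes only in rows, so rows that repeat a pose let the fingers close, or fill a call up. It gives the time, the measured TCP pose, the force and the opening at its end, in the units of the state.
- state(): the state, without advancing time (a new reading comes with each control period).
- cams.get_image(name): name is "side" or "top"; returns the picture (400x640x3 uint8, blue, green, red); there is no depth.
- cams.get_calibration(name): a dict with "camera_matrix" (3x3 intrinsics, pixels), "origin" and "rotation" of the camera in the world. Camera axes: x right, y down, z forward; pixel columns grow to the right and rows downward; lengths in m; the calibration is good to about 2 mm. A picture is of the moment at which its call begins. get_calibration takes no time and is no camera call.
- bot.sign_off(): hands the job in, once; it reports no verdict.
The state is a dict: "clock": time; "joint_pos": joint angles; "qd": joint speeds; "effort": joint torques, N m; "tool_pos": TCP position; "ee_rot": TCP orientation; "ft_force": force on the tool from outside, world axes, zero at the start; "ft_torque": the same for the moment, N m; "width": finger opening in m.
Only numpy, scipy, OpenCV 4.12 (cv2) and the standard library are available. Lean on these libraries where they do the work, as an engineer would, in place of code of your own. Each camera call takes 0.05 s, during which the arm holds its last target. There are 200 camera calls.

## Task

Pack the open repair case: lay the long battery pack flat in the pocket on the case floor, between the low ribs, let go of it, and then lay the desoldering pump across above it in the two V-shaped rests. Set both down rather than dropping them, and leave the shorter battery pack, the screwdriver and the round tin where they are.

Things in the scene. Friction and masses are not known exactly. Their poses are not given: they have to be found in the camera images.
- case: Grey plastic open case fixed to the bench, 200 (its x) x 180 (its y) x 60 mm high, walls and floor 5 mm thick. Its lid lies folded open flat on the far (+x) side: 200 x 180 x 25 mm high, centred 204 mm along +x. Origin: centre of the underside of the box part, z up, on the bench.
- pocket (a point): Centre of the long pack's pocket, on top of the case floor, 5 mm above the case's underside; axes as the case. The pack lies flat here, its length along the case's y. Four ribs 12 mm tall bound the pocket: inner faces at x = +-33 mm, at |y| from 40 to 70 mm, so fingers have room beside the pack's middle. The end walls are 170 mm apart.
- rests (a point): Where the pump's middle belongs: its barrel axis lies 49 mm above the case's underside, along the case's x, nozzle either way, clear above the pack; axes as the case. The two white 90 degree V-shaped rests are at |x| from 50 to 62 mm, 40 mm wide and 56 mm high at the tips, centred on y = 0. The pack cannot get in under a pump already there.
- long_pack: The longer of two battery packs: six bare metal cells in two rows of three with black end caps, 138 mm long (its x), 46 mm wide (its y), 24 mm high, about 0.35 kg. Origin: centre of its underside, z up. Lies flat on the bench to one side of the case, left or right; grip it across the width.
- pump: Desoldering pump: aluminium barrel 18 mm in diameter, 140 mm long, white nozzle at its +x end, plunger knob at its -x end, 170 mm overall along its x; square black grip collar 22 x 22 x 36 mm long round its middle; 0.09 kg. Origin: its middle, on the barrel axis, 11 mm above the bench as it lies. Grip the collar across its 22 mm. Lies left or right of the case.
- short_pack: Bystander: shorter battery pack of the same kind, four cells, 95 x 46 x 24 mm (x, y, z). Origin: centre of its underside. To be left alone.
- screwdriver: Bystander: screwdriver 170 mm long lying on the bench along its x. To be left alone.
- tin: Bystander: round steel tin 84 mm in diameter at its foot, 44 mm high, standing on the bench. Origin: centre of its underside. To be left alone.
Things that resemble listed ones, but are neither listed nor needed, are in the scene too. Leave any blue, green or orange look-alike of the pump alone.

How it is judged:
On the way, in this order (a step that is already met when the one before it is completed fails the run):
1. the long battery pack lies flat in the pocket on the case floor, let go (x of long_pack in the frame of case between -0.015 and 0.015 m and y of long_pack in the frame of case between -0.02 and 0.02 m and z of long_pack in the frame of case between 0 and 0.01 m and angle between long_pack's own z axis and vertical below 0.12 rad and angle between the x axis of long_pack and the y axis of case, either way round below 0.19 rad and contact force between long_pack and the fingers below 0.2 N and linear speed of long_pack below 0.03 m/s), for 0.2 s.
2. the pump lies across above it in both V rests, let go, the pack still in its pocket (all of step 1 and x of pump in the frame of case between -0.015 and 0.015 m and y of pump in the frame of case between -0.008 and 0.008 m and z of pump in the frame of case between 0.043 and 0.056 m and angle between the x axis of pump and the x axis of case, either way round below 0.17 rad and contact force between pump and the fingers below 0.2 N and linear speed of pump below 0.03 m/s), for 0.2 s.
At the end, for the whole second after the job is handed in: Long pack flat on the case floor (within 5 mm), within 15 mm across and 20 mm along its pocket and 11 degrees; pump in both V rests, middle within 15 mm along the case's x, 8 mm along y, axis 43 to 56 mm above the case's underside, within 10 degrees of its x; both released, at rest (all of step 2); the robot touches nothing.
It fails at once if the long pack is dropped (falls freely from more than about 30 mm) (linear speed of long_pack above 0.8 m/s and contact force between long_pack and the fingers below 0.2 N).
It fails at once if the pump is dropped (falls freely from more than about 30 mm) (linear speed of pump above 0.8 m/s and contact force between pump and the fingers below 0.2 N).
It fails at once if the short battery pack is shifted by more than 30 mm (distance of short_pack from where it was at the start of the episode above 0.03 m).
It fails at once if the screwdriver is shifted by more than 30 mm (distance of screwdriver from where it was at the start of the episode above 0.03 m).
It fails at once if the tin is shifted by more than 30 mm (distance of tin from where it was at the start of the episode above 0.03 m).
It also fails if it takes over 58 s, if anything falls off the work surface, if the arm or the gripper's body presses on something with over 40 N, if the wrist force passes 120 N, or if a joint passes its speed limit or range.

## Working session

There is one attempt and no reset: what is moved stays moved. The work goes in short steps, Python scripts to look and compute and a tool call to move; the robot and the scene stay as the last step left them, time stands still between calls to the robot, and variables do not carry over. Pictures are saved under pics/ and viewed, about 8 in all and at most 12, crops included, and the job is handed in when it is done.

Besides the shell and the picture viewer there is one more tool, called after ">>>" as name([rows], argument=value, ...), one row to a line, values as JSON. step_arm: Moves the arm, as the interface text tells. Its arguments: {"type":"object","properties":{"increments":{"type":"array","items":{"type":"array","items":{"type":"number","minimum":-1,"maximum":1}}},"gripper":{"type":"number"},"grip_force":{"type":"number"}},"required":["increments"]}

```bash
mkdir -p pics; python3 - <<'E'
from plant import state,cams,bot
import cv2,numpy as np
for n in("top","side"):
    cv2.imwrite(f"pics/{n}0.png",cams.get_image(n)); c=cams.get_calibration(n); print(n,c)
s=state(); print(s["clock"],s["tool_pos"],s["ee_rot"],s["width"],bot.finger_overhang)
E
```

```text
top {'camera_matrix': array([[372.38518881,   0.        , 324.65022612],
       [  0.        , 372.38518881, 198.42292642],
       [  0.        ,   0.        ,   1.        ]]), 'origin': array([0.4280369 , 0.19532979, 1.22622866]), 'rotation': array([ 0.71476224, -0.69815868,  0.03650801, -0.01888279])}
side {'camera_matrix': array([[461.09070319,   0.        , 323.09211665],
       [  0.        , 461.09070319, 201.83650485],
       [  0.        ,   0.        ,   1.        ]]), 'origin': array([ 0.34017375, -0.8304174 ,  0.90952164]), 'rotation': array([ 0.8988369 , -0.07950157,  0.03715105, -0.42940835])}
0.1 [0.24808216 0.60051794 0.40385651] [ 0.13706269  0.69369384 -0.13823103  0.69346583] 0.09368303862648253 0.1992
```

View pics/top0.png

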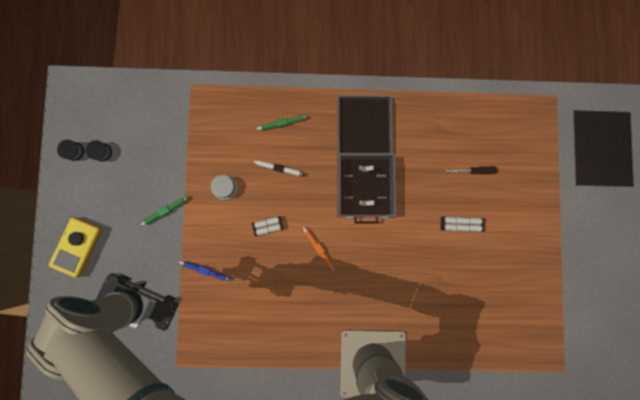

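View pics/side0.png

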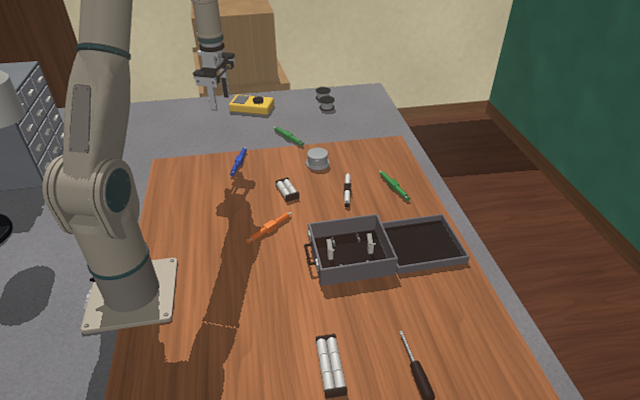

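The top view has +x up and +y left. The long pack is at about (463,224), the short pack at (267,226), the aluminium pump at (278,168), the case at (366,186) and the tin at (223,187). Next I'll enlarge these for exact corners.

```bash
cat > h.py <<'E'
import cv2,numpy as np
from scipy.spatial.transform import Rotation as R
from plant import state,cams,bot
def ray(n,uv):
    c=cams.get_calibration(n);K=c["camera_matrix"]
    return c["origin"],R.from_quat(c["rotation"]).apply(np.linalg.inv(K)@[uv[0],uv[1],1])
def at(n,uv,z):
    o,d=ray(n,uv); return o+d*(z-o[2])/d[2]
def proj(n,p):
    c=cams.get_calibration(n);q=c["camera_matrix"]@R.from_quat(c["rotation"]).inv().apply(np.array(p)-c["origin"])
    return q[:2]/q[2]
def crop(img,u,v,w,h,k):
    return cv2.resize(img[v:v+h,u:u+w],None,fx=k,fy=k,interpolation=cv2.INTER_CUBIC)
E
python3 - <<'E'
from h import *
i=cv2.imread("pics/top0.png")
a=crop(i,435,205,60,40,6);b=crop(i,250,150,60,40,6);c=crop(i,330,145,70,80,6)
m=np.zeros((480,780,3),np.uint8);m[:240,:360]=a;m[240:,:360]=b;m[:480,360:]=c
cv2.imwrite("pics/c0.png",m)
E
```

```text
(no output)
```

View pics/c0.png

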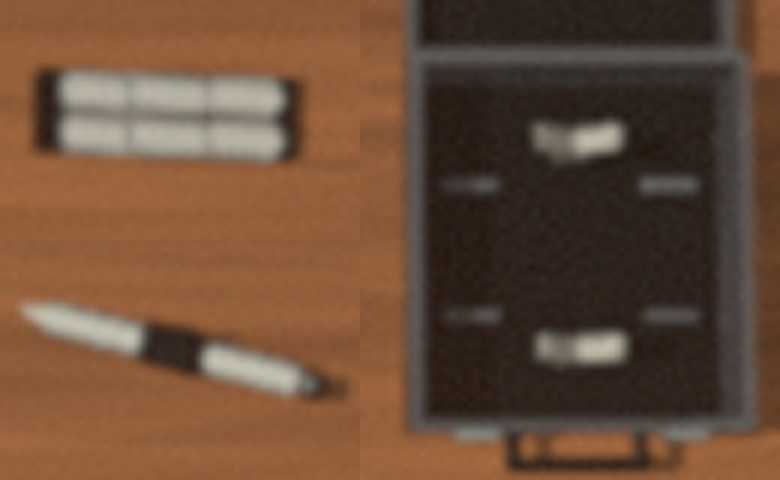

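The crops show three things clearly: the pack's outline, the pump with its nozzle to the upper left and black collar at about crop (172,349), and the case with its ribs and rests.

```bash
python3 - <<'E'
from h import *
np.set_printoptions(precision=4,suppress=True)
def m(o,cs,z): return np.array([at("top",(o[0]+x/6-.42,o[1]+y/6-.42),z) for x,y in cs])
p=m((435,205),[(39,70),(36,152),(299,79),(296,160)],.024)
ax=(p[0]+p[1]-p[2]-p[3])/2; print("pack",p.mean(0),np.linalg.norm(ax),np.degrees(np.arctan2(ax[1],ax[0])))
q=m((250,150),[(22,70),(338,147),(172,109)],.011)
d=q[0]-q[1]; print("pump",q,np.linalg.norm(d),np.degrees(np.arctan2(d[1],d[0])))
c=m((330,145),[(50,52),(390,53),(49,430),(389,428)],.06)
d=(c[0]+c[1]-c[2]-c[3])/2; print("case",c.mean(0),np.linalg.norm(d),np.degrees(np.arctan2(d[1],d[0])),c)
v=m((330,145),[(172,135),(267,135),(175,347),(268,347)],.056);print("vees",v,v.mean(0))
r=m((330,145),[(83,185),(138,185),(338,185),(280,185),(83,317),(140,317),(338,317),(282,317)],.017);print("ribs",r.mean(0));print(r)
s=state();Rm=R.from_quat(s["ee_rot"]);print(Rm.as_matrix(),s["joint_pos"])
E
```

```text
pack [ 0.4511 -0.284   0.024 ] 0.14231983639612242 89.45181729984691
pump [[0.6405 0.4033 0.011 ]
 [0.6026 0.2295 0.011 ]
 [0.6211 0.3208 0.011 ]] 0.17793254642185524 77.68753564519533
case [0.5673 0.0369 0.06  ] 0.19953860027212877 0.6372149657437816 [[ 0.6649  0.1284  0.06  ]
 [ 0.6693 -0.0524  0.06  ]
 [ 0.465   0.125   0.06  ]
 [ 0.4702 -0.0535  0.06  ]]
vees [[0.6229 0.0625 0.056 ]
 [0.6242 0.012  0.056 ]
 [0.5103 0.0592 0.056 ]
 [0.5115 0.0101 0.056 ]] [0.5672 0.0359 0.056 ]
ribs [0.5661 0.0361 0.017 ]
[[ 0.6005  0.1064  0.017 ]
 [ 0.6013  0.0763  0.017 ]
 [ 0.6042 -0.0335  0.017 ]
 [ 0.6033 -0.0016  0.017 ]
 [ 0.5282  0.1051  0.017 ]
 [ 0.5289  0.074   0.017 ]
 [ 0.5316 -0.0342  0.017 ]
 [ 0.5308 -0.0036  0.017 ]]
[[-0.0006  0.3819  0.9242]
 [-0.0016  0.9242 -0.3819]
 [-1.     -0.0017  0.    ]] [-1.2448  0.6292  0.0384  1.5182 -0.027   0.9963 -0.02  ]
```

>>> step_arm([
  [0, -0.1, 0.1, 0],
  [0, -0.2, 0.2, 0],
  [0, -0.3, 0.3, 0],
  [0, -0.4, 0.4, 0],
  [0, -0.5, 0.5, 0],
  [0, -0.6, 0.6, 0],
  [0, -0.7, 0.7, 0],
  [0, -0.8, 0.8, 0],
  [0, -0.9, 0.9, 0],
  [0, -1, 1, 0],
], gripper=-1)

```text
clock: 1.35
tool_pos: [0.3028, 0.4693, 0.4047]
ee_rot: [0.138, 0.694, -0.138, 0.694]
ft_force: [0.2, -0.0, 0.5]
width: 0.0942
```

>>> step_arm([
  [0, -0.1, 0.1, 0],
  [0, -0.2, 0.2, 0],
  [0, -0.3, 0.3, 0],
  [0, -0.4, 0.4, 0],
  [0, -0.5, 0.5, 0],
  [0, -0.6, 0.6, 0],
  [0, -0.7, 0.7, 0],
  [0, -0.8, 0.8, 0],
  [0, -0.9, 0.9, 0],
  [0, -1, 1, 0],
])

```text
clock: 2.6
tool_pos: [0.357, 0.3387, 0.4047]
ee_rot: [0.138, 0.694, -0.138, 0.694]
ft_force: [0.2, 0.5, -0.5]
width: 0.0942
```

>>> step_arm([
  [0, -0.1, 0.1, 0],
  [0, -0.2, 0.2, 0],
  [0, -0.3, 0.3, 0],
  [0, -0.4, 0.4, 0],
  [0, -0.5, 0.5, 0],
  [0, -0.6, 0.6, 0],
  [0, -0.7, 0.7, 0],
  [0, -0.8, 0.8, 0],
  [0, -0.9, 0.9, 0],
  [0, -1, 1, 0],
])

```text
clock: 3.85
tool_pos: [0.4113, 0.2081, 0.4047]
ee_rot: [0.138, 0.694, -0.138, 0.694]
ft_force: [-0.3, 0.3, 0.7]
width: 0.0937
```

>>> step_arm([
  [0, -0.1, 0.1, 0],
  [0, -0.2, 0.2, 0],
  [0, -0.3, 0.3, 0],
  [0, -0.4, 0.4, 0],
  [0, -0.5, 0.5, 0],
  [0, -0.6, 0.6, 0],
  [0, -0.7, 0.7, 0],
  [0, -0.8, 0.8, 0],
  [0, -0.9, 0.9, 0],
  [0, -1, 1, 0],
])

```text
clock: 5.1
tool_pos: [0.4655, 0.0775, 0.4047]
ee_rot: [0.138, 0.694, -0.138, 0.694]
ft_force: [-0.9, -0.8, 0.2]
width: 0.0939
```

>>> step_arm([
  [0, -0.1, 0.1, 0.1],
  [0, -0.2, 0.2, 0.2],
  [0, -0.3, 0.3, 0.3],
  [0, -0.4, 0.4, 0.4],
  [0, -0.5, 0.5, 0.5],
  [0, -0.6, 0.6, 0.6],
  [0, -0.7, 0.7, 0.7],
  [0, -0.8, 0.8, 0.8],
  [0, -0.9, 0.9, 0.9],
  [0, -1, 1, 1],
])

```text
clock: 6.35
tool_pos: [0.5197, -0.0531, 0.4047]
ee_rot: [0.314, 0.634, -0.314, 0.634]
ft_force: [-0.9, -0.2, 0.2]
width: 0.0942
```

>>> step_arm([
  [0, -0.1, 0.1, 0.1],
  [0, -0.2, 0.2, 0.2],
  [0, -0.3, 0.3, 0.3],
  [0.05, -0.4, 0.4, 0.4],
  [0.1, -0.5, 0.5, 0.5],
  [0.2, -0.6, 0.6, 0.6],
  [0.3, -0.7, 0.7, 0.7],
  [0.4, -0.8, 0.8, 0.8],
  [0.5, -0.9, 0.9, 0.9],
  [0.6, -1, 1, 1],
])

```text
clock: 7.6
tool_pos: [0.5009, -0.1934, 0.3439]
ee_rot: [0.467, 0.531, -0.467, 0.531]
ft_force: [-0.4, 0.7, 0.1]
width: 0.094
```

```bash
cat >> h.py <<'E'
def go(x,y,z,th):
    "shift (units) from the present pose to TCP x,y,z and jaw direction th (deg, mod 180)"
    s=state();M=R.from_quat(s["ee_rot"]);m=M.as_matrix()
    t=np.degrees(np.arctan2(m[1,1],m[0,1]));d=(th-t+90)%180-90
    print("t",round(s["clock"],2),"pos",s["tool_pos"].round(4),"th",round(t,2),"w",round(s["width"],4),"F",np.round(s["ft_force"],1),"j7",round(s["joint_pos"][6],2))
    print("units",(M.inv().apply(np.array([x,y,z])-s["tool_pos"])*10).round(3),"yaw",round(-d/30,3), "tilt", m[:2,0].round(4))
E
python3 -c "
from h import *
go(.451,-.284,.275,-.5)"
```

```text
t 7.6 pos [ 0.5009 -0.1934  0.3439] th 7.35 w 0.094 F [-0.4  0.7  0.1] j7 0.74
units [ 0.689 -0.611  0.834] yaw 0.262 tilt [-0.0002  0.    ]
```

>>> step_arm([
  [0.07, -0.06, 0.08, 0.03],
  [0.14, -0.12, 0.17, 0.06],
  [0.21, -0.18, 0.25, 0.09],
  [0.28, -0.25, 0.34, 0.12],
  [0.35, -0.31, 0.42, 0.15],
  [0.42, -0.37, 0.5, 0.18],
  [0.49, -0.43, 0.59, 0.2],
  [0.56, -0.5, 0.68, 0.22],
  [0.62, -0.56, 0.76, 0.24],
  [0.69, -0.61, 0.83, 0.26],
])

```text
clock: 8.85
tool_pos: [0.4511, -0.2835, 0.2753]
ee_rot: [0.501, 0.499, -0.501, 0.499]
ft_force: [-0.1, 0.4, 0.6]
width: 0.0942
```

```bash
python3 -c "
from h import *
go(.451,-.284,.203,-.5)
cv2.imwrite('pics/s1.png',crop(cams.get_image('side'),250,280,180,120,4))"
```

```text
t 8.85 pos [ 0.4511 -0.2835  0.2753] th -0.31 w 0.0942 F [-0.1  0.4  0.6] j7 0.87
units [ 0.723 -0.001  0.005] yaw 0.006 tilt [ 0.0001 -0.0001]
```

View pics/s1.png

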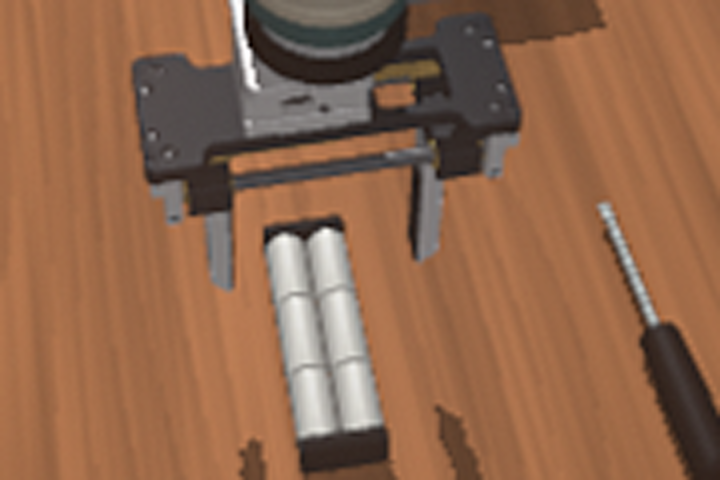

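The gripper straddles the pack evenly, about 75 mm up, with the fingers at crop (220,280) and (425,250). I'll go down and grip.

>>> step_arm([
  [0.12, 0, 0, 0],
  [0.24, 0, 0, 0],
  [0.36, 0, 0, 0],
  [0.48, 0, 0, 0],
  [0.58, 0, 0, 0],
  [0.65, 0, 0, 0],
  [0.69, 0, 0, 0],
  [0.71, 0, 0, 0],
  [0.72, 0, 0, 0],
  [0.72, 0, 0, 0],
])

```text
clock: 10.15
tool_pos: [0.4515, -0.2828, 0.2038]
ee_rot: [0.501, 0.499, -0.501, 0.499]
ft_force: [0.8, -0.4, -0.1]
width: 0.0939
```

>>> step_arm([
  [0, 0, 0, 0],
  [0, 0, 0, 0],
  [0, 0, 0, 0],
  [0, 0, 0, 0],
  [0, 0, 0, 0],
  [0, 0, 0, 0],
  [0, 0, 0, 0],
  [-0.03, 0, 0, 0],
  [-0.1, 0, 0, 0],
  [-0.2, 0, 0, 0],
], gripper=1, grip_force=40)

```text
clock: 11.4
tool_pos: [0.4513, -0.2827, 0.224]
ee_rot: [-0.501, -0.499, 0.501, -0.499]
ft_force: [0.5, -0.5, -3.4]
width: 0.0456
```

```bash
python3 -c "
from h import *
go(.567,.036,.32,1.2)"
```

```text
t 11.4 pos [ 0.4513 -0.2827  0.224 ] th -0.26 w 0.0456 F [ 0.5 -0.5 -3.4] j7 0.9
units [-0.96   1.142 -3.193] yaw -0.049 tilt [-0.0007  0.0004]
```

>>> step_arm([
  [-0.1, 0.02, -0.1, 0],
  [-0.2, 0.05, -0.2, 0],
  [-0.3, 0.08, -0.3, 0],
  [-0.4, 0.12, -0.4, 0],
  [-0.5, 0.15, -0.5, 0],
  [-0.6, 0.18, -0.6, 0],
  [-0.7, 0.21, -0.7, 0],
  [-0.8, 0.24, -0.8, 0],
  [-0.9, 0.27, -0.9, 0],
  [-0.96, 0.3, -1, 0],
])

```text
clock: 12.65
tool_pos: [0.4822, -0.1823, 0.3204]
ee_rot: [0.501, 0.499, -0.501, 0.499]
ft_force: [-0.0, -0.2, -5.0]
width: 0.0456
```

>>> step_arm([
  [0, 0.04, -0.1, 0],
  [0, 0.08, -0.2, 0],
  [0, 0.12, -0.3, 0],
  [0, 0.16, -0.4, 0],
  [0, 0.2, -0.5, 0],
  [0, 0.24, -0.6, 0],
  [0, 0.28, -0.7, 0],
  [0, 0.32, -0.8, 0],
  [0, 0.36, -0.9, 0],
  [0, 0.4, -1, 0],
])

```text
clock: 13.9
tool_pos: [0.5226, -0.0824, 0.3197]
ee_rot: [0.501, 0.499, -0.501, 0.499]
ft_force: [-0.7, -0.1, -4.2]
width: 0.0459
```

>>> step_arm([
  [0, 0.04, -0.1, 0],
  [0, 0.08, -0.2, 0],
  [0, 0.12, -0.3, 0],
  [0, 0.16, -0.4, 0],
  [0, 0.2, -0.5, 0],
  [0, 0.24, -0.6, -0.01],
  [0, 0.28, -0.7, -0.02],
  [0, 0.32, -0.8, -0.03],
  [0, 0.38, -0.9, -0.04],
  [0, 0.44, -1, -0.05],
])

```text
clock: 15.15
tool_pos: [0.5672, 0.0174, 0.3197]
ee_rot: [0.494, 0.506, -0.494, 0.506]
ft_force: [-0.3, 0.3, -4.3]
width: 0.046
```

```bash
python3 -c "
from h import *
go(.567,.036,.212,1.2)
i=cams.get_image('side');j=cams.get_image('top')
m=np.hstack([crop(i,300,200,100,90,4),crop(j,320,130,90,90,4)]);cv2.imwrite('pics/s2.png',m)"
```

```text
t 15.15 pos [0.5672 0.0174 0.3197] th 1.27 w 0.046 F [-0.3  0.3 -4.3] j7 0.31
units [ 1.077  0.002 -0.186] yaw 0.002 tilt [0.0001 0.    ]
```

View pics/s2.png

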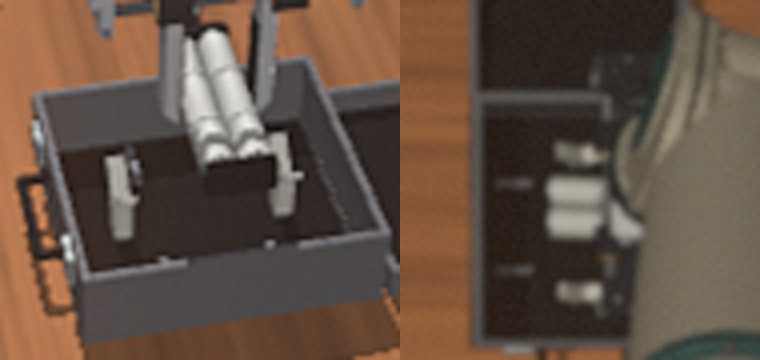

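The pack hangs level over the case between the two rests, and in the top view it lines up with the pocket once parallax is allowed for. Lowering it now.

>>> step_arm([
  [0.05, 0, -0.05, 0],
  [0.12, 0, -0.1, 0],
  [0.2, 0, -0.15, 0],
  [0.32, 0, -0.19, 0],
  [0.44, 0, -0.19, 0],
  [0.56, 0, -0.19, 0],
  [0.68, 0, -0.19, 0],
  [0.78, 0, -0.19, 0],
  [0.86, 0, -0.19, 0],
  [0.92, 0, -0.19, 0],
])

```text
clock: 16.5
tool_pos: [0.5664, 0.0356, 0.2272]
ee_rot: [0.495, 0.505, -0.495, 0.505]
ft_force: [0.7, -0.7, -4.1]
width: 0.0456
```

>>> step_arm([
  [0.05, 0, 0, 0],
  [0.09, 0, 0, 0],
  [0.12, 0, 0, 0],
  [0.14, 0, 0, 0],
  [0.155, 0, 0, 0],
  [0.165, 0, 0, 0],
  [0.17, 0, 0, 0],
  [0.175, 0, 0, 0],
  [0.175, 0, 0, 0],
  [0.175, 0, 0, 0],
])

```text
clock: 17.75
tool_pos: [0.5663, 0.0357, 0.2102]
ee_rot: [0.495, 0.505, -0.495, 0.505]
ft_force: [-0.1, 1.0, -5.1]
width: 0.0455
```

Now open partly to 64 mm, staying inside the rests, then rise.

>>> step_arm([
  [0.01, 0, 0, 0],
  [0.01, 0, 0, 0],
  [0.01, 0, 0, 0],
  [0.01, 0, 0, 0],
  [0.01, 0, 0, 0],
  [0, 0, 0, 0],
  [-0.1, 0, 0, 0],
  [-0.25, 0, 0, 0],
  [-0.4, 0, 0, 0],
  [-0.55, 0, 0, 0],
], gripper=-0.36)

```text
clock: 19.0
tool_pos: [0.5664, 0.0357, 0.2667]
ee_rot: [0.495, 0.505, -0.494, 0.506]
ft_force: [0.5, -1.3, -0.5]
width: 0.0643
```

```bash
python3 -c "
from h import *
go(.621,.321,.32,-12.3)
i=cams.get_image('side')
cv2.imwrite('pics/s3.png',crop(i,300,150,120,140,4))"
```

```text
t 19.0 pos [0.5664 0.0357 0.2667] th 1.25 w 0.0643 F [ 0.5 -1.3 -0.5] j7 0.32
units [-0.533  0.608 -2.84 ] yaw 0.452 tilt [0.0009 0.0001]
```

View pics/s3.png

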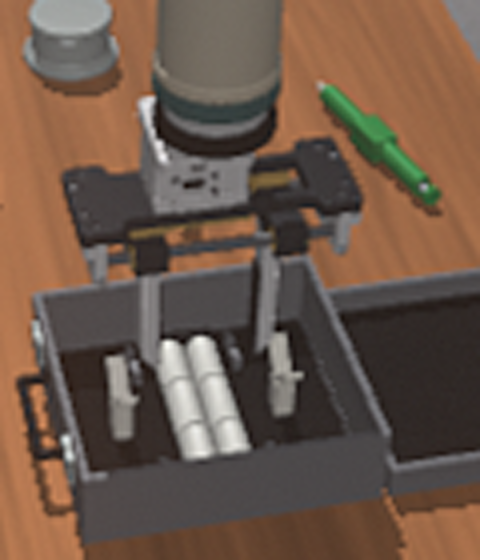

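The pack lies flat in the pocket and is released, and the fingers are clear above it. On to the pump.

>>> step_arm([
  [-0.1, 0.02, -0.05, 0],
  [-0.2, 0.04, -0.15, 0],
  [-0.25, 0.06, -0.25, 0],
  [-0.25, 0.08, -0.36, 0],
  [-0.25, 0.1, -0.47, 0],
  [-0.25, 0.12, -0.58, 0],
  [-0.25, 0.14, -0.69, 0],
  [-0.25, 0.16, -0.8, 0],
  [-0.25, 0.18, -0.9, 0],
  [-0.25, 0.2, -1, 0],
])

```text
clock: 20.3
tool_pos: [0.5843, 0.1368, 0.2902]
ee_rot: [0.495, 0.505, -0.495, 0.505]
ft_force: [-1.4, -0.5, -1.1]
width: 0.0642
```

>>> step_arm([
  [0, 0.02, -0.1, 0],
  [0, 0.04, -0.2, 0],
  [0, 0.06, -0.3, 0],
  [0, 0.08, -0.4, 0],
  [0, 0.1, -0.5, 0],
  [0, 0.12, -0.6, 0],
  [0, 0.14, -0.7, 0],
  [0, 0.16, -0.8, 0],
  [0, 0.18, -0.9, 0],
  [0, 0.2, -1, 0],
], gripper=-1)

```text
clock: 21.55
tool_pos: [0.6021, 0.2372, 0.2901]
ee_rot: [0.494, 0.505, -0.495, 0.505]
ft_force: [0.5, -0.8, 0.4]
width: 0.0937
```

>>> step_arm([
  [0, 0.02, -0.09, 0.05],
  [0, 0.04, -0.18, 0.1],
  [0, 0.06, -0.27, 0.15],
  [0, 0.08, -0.36, 0.2],
  [0, 0.1, -0.45, 0.25],
  [0, 0.12, -0.54, 0.3],
  [0, 0.14, -0.63, 0.35],
  [0.05, 0.16, -0.72, 0.4],
  [0.1, 0.18, -0.8, 0.43],
  [0.15, 0.21, -0.84, 0.45],
])

```text
clock: 22.8
tool_pos: [0.621, 0.3217, 0.2745]
ee_rot: [-0.55, -0.444, 0.551, -0.444]
ft_force: [0.5, 0.7, 0.4]
width: 0.0936
```

```bash
python3 -c "
from h import *
go(.621,.321,.203,-12.3)
i=cams.get_image('side')
cv2.imwrite('pics/s4.png',crop(i,290,130,120,100,5))"
```

```text
t 22.8 pos [0.621  0.3217 0.2745] th -12.25 w 0.0936 F [0.5 0.7 0.4] j7 -0.33
units [0.715 0.002 0.007] yaw 0.002 tilt [-0.0006 -0.    ]
```

View pics/s4.png

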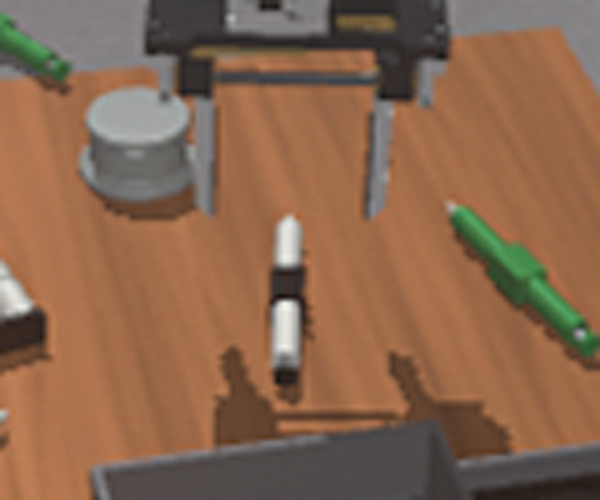

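The white pump's collar at crop (289,283) sits between the fingers, and the tin and the green look-alike are clear. Going down.

```bash
python3 -c "
from h import *
print(at('side',(347.3,186),.015))"
```

```text
[0.62342733 0.32611535 0.015     ]
```

>>> step_arm([
  [0.12, 0, 0, 0],
  [0.24, 0, 0, 0],
  [0.36, 0, 0, 0],
  [0.48, 0, 0, 0],
  [0.58, 0, 0, 0],
  [0.65, 0, 0, 0],
  [0.69, 0, 0, 0],
  [0.71, 0, 0, 0],
  [0.715, 0, 0, 0],
  [0.715, 0, 0, 0],
])

```text
clock: 24.1
tool_pos: [0.6212, 0.321, 0.204]
ee_rot: [0.551, 0.444, -0.55, 0.444]
ft_force: [-0.8, -0.7, 0.2]
width: 0.0944
```

>>> step_arm([
  [0, 0, 0, 0],
  [0, 0, 0, 0],
  [0, 0, 0, 0],
  [0, 0, 0, 0],
  [0, 0, 0, 0],
  [0, 0, 0, 0],
  [0, 0, 0, 0],
  [0, 0, 0, 0],
  [-0.08, 0, 0, 0],
  [-0.2, 0, 0, 0],
], gripper=1, grip_force=25)

```text
clock: 25.35
tool_pos: [0.621, 0.3209, 0.2239]
ee_rot: [-0.55, -0.444, 0.551, -0.444]
ft_force: [0.3, 0.2, -1.4]
width: 0.0215
```

```bash
python3 -c "
from h import *
go(.567,.036,.31,-88.8)"
```

```text
t 25.35 pos [0.621  0.3209 0.2239] th -12.25 w 0.0215 F [ 0.3  0.2 -1.4] j7 -0.3
units [-0.859  0.077  2.899] yaw 2.552 tilt [-0.0008 -0.0004]
```

>>> step_arm([
  [-0.1, 0, 0.05, 0],
  [-0.2, 0, 0.1, 0],
  [-0.3, 0, 0.2, 0],
  [-0.4, 0.01, 0.3, 0],
  [-0.5, 0.02, 0.42, 0],
  [-0.6, 0.03, 0.54, 0],
  [-0.7, 0.04, 0.66, 0],
  [-0.8, 0.05, 0.78, 0],
  [-0.86, 0.06, 0.9, 0],
  [-0.86, 0.07, 1, 0],
])

```text
clock: 26.6
tool_pos: [0.6068, 0.2208, 0.3102]
ee_rot: [0.551, 0.444, -0.55, 0.444]
ft_force: [-0.4, 0.2, -1.5]
width: 0.0218
```

>>> step_arm([
  [0, 0, 0.1, 0.1],
  [0, 0, 0.2, 0.2],
  [0, 0, 0.3, 0.3],
  [0, 0, 0.4, 0.4],
  [0, 0, 0.5, 0.5],
  [0, 0, 0.6, 0.6],
  [0, 0, 0.7, 0.7],
  [0, 0, 0.8, 0.8],
  [0, 0, 0.9, 0.9],
  [0, 0, 1, 1],
])

```text
clock: 27.85
tool_pos: [0.5854, 0.1234, 0.3097]
ee_rot: [0.647, 0.285, -0.647, 0.285]
ft_force: [1.3, 1.1, -1.8]
width: 0.0217
```

```bash
python3 -c "
from h import *
go(.567,.036,.30,-88.8)"
```

```text
t 27.85 pos [0.5854 0.1234 0.3097] th -42.45 w 0.0217 F [ 1.3  1.1 -1.8] j7 -0.44
units [0.097 0.454 0.769] yaw 1.545 tilt [0. 0.]
```

>>> step_arm([
  [0, 0.05, 0.08, 0.1],
  [0, 0.09, 0.16, 0.2],
  [0, 0.14, 0.24, 0.3],
  [0, 0.18, 0.31, 0.4],
  [0, 0.23, 0.39, 0.5],
  [0, 0.27, 0.46, 0.6],
  [0, 0.32, 0.54, 0.7],
  [0, 0.36, 0.62, 0.8],
  [0, 0.41, 0.7, 0.9],
  [0, 0.45, 0.77, 1],
])

```text
clock: 29.1
tool_pos: [0.567, 0.0361, 0.3097]
ee_rot: [0.699, 0.108, -0.699, 0.108]
ft_force: [-0.8, -0.4, -1.3]
width: 0.0216
```

>>> step_arm([
  [0, 0, 0, 0.1],
  [0, 0, 0, 0.2],
  [0, 0, 0, 0.3],
  [0, 0, 0, 0.4],
  [0, 0, 0, 0.48],
  [0, 0, 0, 0.54],
  [0.05, 0, 0, 0.545],
  [0.1, 0, 0, 0.545],
  [0.15, 0, 0, 0.545],
  [0.2, 0, 0, 0.545],
])

```text
clock: 30.35
tool_pos: [0.567, 0.0367, 0.2892]
ee_rot: [-0.707, -0.009, 0.707, -0.009]
ft_force: [0.1, -0.0, -1.3]
width: 0.022
```

```bash
python3 -c "
from h import *
go(.567,.036,.242,-88.8)
i=cams.get_image('side');j=cams.get_image('top')
m=np.hstack([crop(i,300,190,100,100,4),crop(j,320,130,90,100,4)]);cv2.imwrite('pics/s5.png',m)"
```

```text
t 30.35 pos [0.567  0.0367 0.2892] th -88.6 w 0.022 F [ 0.1 -0.  -1.3] j7 -0.89
units [0.472 0.007 0.001] yaw 0.007 tilt [-0.0002  0.0001]
```

View pics/s5.png

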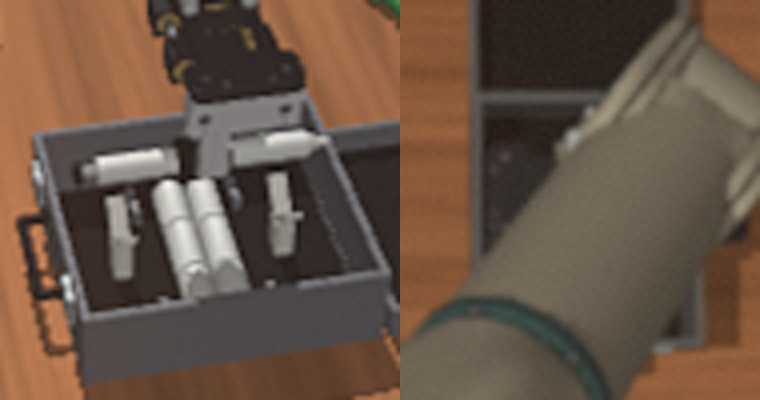

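The pump hangs above the rests, aligned with the case, with its knob at crop (75,175) and nozzle at (330,140). I'll check its centre along x.

```bash
python3 -c "
from h import *
a=at('side',(318.6,233.6),.097);b=at('side',(382.2,224.8),.097);print(a,b,(a+b)/2,np.linalg.norm(a-b))
for t in [(300+118/4,190+200/4),(300+280/4,190+178/4)]: print(at('side',t,.056))"
```

```text
[0.48054054 0.03344369 0.097     ] [0.65154267 0.0374078  0.097     ] [0.56604161 0.03542575 0.097     ] 0.17104806836303335
[0.51209293 0.04717962 0.056     ]
[0.6240079  0.04896244 0.056     ]
```

>>> step_arm([
  [0.07, 0, 0, 0],
  [0.14, 0, 0, 0],
  [0.21, 0, 0, 0],
  [0.28, 0, 0, 0],
  [0.34, 0, 0, 0],
  [0.39, 0, 0, 0],
  [0.43, 0, 0, 0],
  [0.46, 0, 0, 0],
  [0.475, 0, 0, 0],
  [0.475, 0, 0, 0],
])

```text
clock: 31.7
tool_pos: [0.5672, 0.0358, 0.2429]
ee_rot: [0.707, 0.008, -0.707, 0.009]
ft_force: [-0.8, -2.2, 4.2]
width: 0.0222
```

```bash
python3 -c "
from h import *
go(.567,.036,.242,-88.8)"
```

```text
t 31.7 pos [0.5672 0.0358 0.2429] th -88.63 w 0.0222 F [-0.8 -2.2  4.2] j7 -0.84
units [ 0.009 -0.002  0.002] yaw 0.006 tilt [ 0.001  -0.0013]
```

The pump has touched the rests (the vertical force swung to +4 N). Releasing and rising.

>>> step_arm([
  [0, 0, 0, 0],
  [0, 0, 0, 0],
  [0, 0, 0, 0],
  [0, 0, 0, 0],
  [0, 0, 0, 0],
  [0, 0, 0, 0],
  [-0.05, 0, 0, 0],
  [-0.15, 0, 0, 0],
  [-0.3, 0, 0, 0],
  [-0.45, 0, 0, 0],
], gripper=-0.2)

```text
clock: 32.95
tool_pos: [0.5672, 0.0367, 0.2886]
ee_rot: [0.707, 0.009, -0.707, 0.009]
ft_force: [0.6, 0.6, 0.1]
width: 0.0565
```

>>> step_arm([
  [-0.15, 0, 0, 0],
  [-0.3, 0, 0, 0],
  [-0.45, 0, 0, 0],
  [-0.6, 0, 0, 0],
  [-0.75, 0, 0, 0],
  [-0.9, 0, 0, 0],
  [-1, 0, 0, 0],
  [-1, 0, 0, 0],
  [-1, 0, 0, 0],
  [-1, 0, 0, 0],
])

```text
clock: 34.2
tool_pos: [0.5669, 0.0368, 0.3866]
ee_rot: [-0.707, -0.009, 0.707, -0.009]
ft_force: [-0.2, -0.3, 1.0]
width: 0.0563
```

```bash
python3 -c "
from h import *
go(.567,.036,.242,-88.8)
i=cams.get_image('side')
cv2.imwrite('pics/s6.png',crop(i,260,130,150,150,4))"
```

```text
t 34.2 pos [0.5669 0.0368 0.3866] th -88.61 w 0.0563 F [-0.2 -0.3  1. ] j7 -1.01
units [ 1.446  0.008 -0.002] yaw 0.006 tilt [-0.0011 -0.    ]
```

View pics/s6.png

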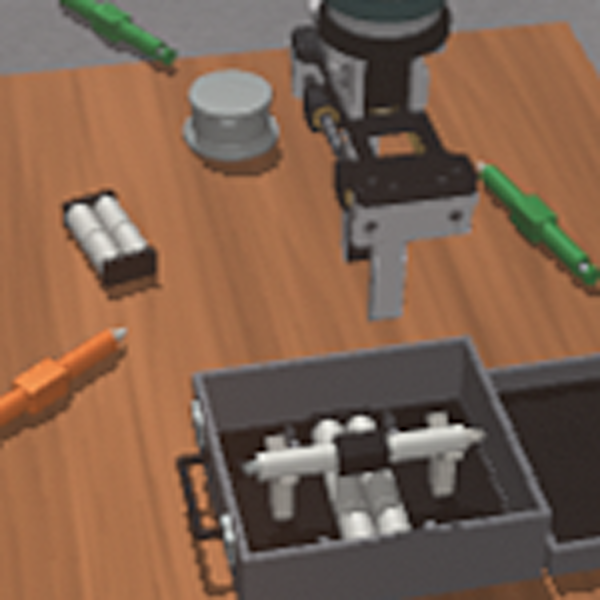

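The pump lies in both rests above the pack, with its ends at crop (248,467) and (484,437). The gripper is clear, and the tin and short pack haven't moved. One last numeric check, then I'll hand in.

```bash
python3 -c "
from h import *
a=at('side',(260+246/4-.4,130+467/4-.4),.049);b=at('side',(260+486/4-.4,130+437/4-.4),.049);print(a,b,(a+b)/2,np.linalg.norm(a-b),np.degrees(np.arctan2(b[1]-a[1],b[0]-a[0])))
c=(a+b)/2-[.567,.036,0]
print(c)
if abs(c[0])<.012 and abs(c[1])<.007: bot.sign_off();print('signed')"
```

```text
[0.48706119 0.03441517 0.049     ] [0.65149203 0.03420719 0.049     ] [0.56927661 0.03431118 0.049     ] 0.16443097691822817 -0.0724720150650732
[ 0.00227661 -0.00168882  0.049     ]
the job is handed in; nothing more can be done
signed
```

I packed the case and handed the job in, with the robot's clock at about 34 s of the 58 allowed. No verdict is reported.

- **Long pack:** I set it down flat in the pocket and let go at 64 mm opening, staying inside the rests. I checked its final position by eye and by the tool pose only (about 1 mm from the pocket centre).
- **Pump:** I lowered it until it touched the rests, then released it. The final side picture puts its middle about 2 mm from the rests' centre in both x and y, and about 1° from the case's x axis.
- **Everything else:** The last picture shows the arm well clear, and the tin and short pack where they were. The screwdriver is outside that picture, but the arm never went near it.

Two measurements disagreed slightly. The two cameras differed by about 5 mm on where the pump lay along its length before the grasp. The pump's ends came out 164 mm apart in the last picture, against 170 mm nominal and 171 mm in the picture before lowering. Both are small next to the 15 mm tolerance.

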